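# Nest the ubtan mixing pans with their handles fanned

## Robot

A 7-joint arm with a two-finger parallel gripper is mounted at the origin on the work surface. World frame = base frame: x ahead of the robot, y to its left, z up, the work surface at z = 0. Lengths are in m, angles in rad, forces in N, time in s.
With the tool pointing down it reaches from about 0.4 to 0.875 m from the base axis. Payload 19.3 kg.
Tool frame: the origin (TCP) lies at the very end of the fingers, on their centre line; the grasp point (between the pads) lies 19 mm behind it; z points along the fingers, y is the line along which they close (so a half turn about z gives the same grasp; the last joint's range is limited). The gripper opens to 85 mm and grips with 20 to 120 N. Pads are 22 mm wide; open, the fingers measure 114 mm over their backs; the gripper's body (76 mm by 85 mm) begins 54 mm behind the grasp point. The pads swing forward as they close: fully open they stand 13 mm farther back than shut.
Start: joints at [-1.389, 0.521, -0.036, 1.599, 0.021, 1.021, -0.113], TCP at [0.156, 0.605, 0.231] pointing down, gripper open.
Joint ranges: [-2.91, 2.91], [-0.3, 2.13], [-1.5, 1.42], [0.17, 2.43], [-1.26, 4.41], [0.16, 1.93], [-2.52, 2.52]. Speed limits (rad/s): [1.89, 1.89, 2.39, 2.39, 3.01, 3.01, 3.01].

## Interface

Orientations are given as [roll, pitch, yaw] about the fixed x, y, z axes, in that order (R = Rz(yaw) Ry(pitch) Rx(roll)).
In Python, from workcell import bot gives the robot as it stands.
- The arm moves only by the tool jog_arm, never from a script. Its argument "motion" is a list of rows, each a list of 5 numbers: the shift along the tool's x, y, z scaled (see below), then the turn about the tool's z scaled (see below), then the opening, from 0 (shut) to 1 (fully open). A call has 1 to 12 rows; each row shifts and turns the commanded pose from where the row before left it, along the tool's axes as they then stand; what a row does not reach is not made up. The controller multiplies each number of a shift by 30 mm and each number of a turn by 0.08 rad. A row lasts 1/10 s, in which the tool goes at most 50 mm and 8.59 degrees, less where a joint would pass 70% of its speed; a pose out of reach is approached as far as the arm can. A call with a number of a shift or a turn outside -1 to 1 is refused whole. A call with a gripper value outside its range is refused whole. The fingers move at their own pace and stop on an object; "newtons" is the grip in N (left out, the last holds). Time passes only in rows, so rows that do not move let the fingers close. It gives the time, the measured TCP pose, the force, the opening and the grip force at its end, in the units of the state.
- bot.observe(): the state, without advancing time (a new reading comes with each control period).
- bot.grab_frame(name): name is "scene" or "top" or "wrist"; returns a dict with "pixels" (420x560x3 uint8, red, green, blue), "fovy" (degrees; the focal length in pixels is half the picture's height over the tangent of half this angle, whatever the lens; pixels are square), "cx", "cy" (the principal point, pixels), "rvec" (rotation vector, rad) and "tvec" (3), from world to camera coordinates, as OpenCV has them; the wrist camera has in their place "mount" (4x4, takes a point from camera to tool coordinates, whose origin is the TCP and whose axes are the flange's). Camera axes: x right, y down, z forward; pixel columns grow to the right and rows downward; lengths in m; the calibration is good to about 2 mm. A picture is of the moment at which its call begins: read the wrist's pose just before it. There is no depth.
- bot.job_done(): hands the job in; it is judged then, once.
The state is a dict: "clock": time; "qpos": joint angles; "qd": joint speeds; "joint_efforts": joint torques, N m; "position": TCP position; "tool_rot": TCP orientation; "force": force on the tool from outside, world axes, zero at the start; "moment": the same for the moment, N m; "grip_width": finger opening in m; "finger_force": force on a finger pad.
Only numpy, scipy, OpenCV 4.12 (cv2) and the standard library are available. Lean on these libraries where they do the work, as an engineer would, in place of code of your own. Each camera call takes 0.05 s, during which the arm holds its last target. There are 200 camera calls.

## Task

Put the three little handled mixing pans away as one nest. The middle pan (yellow handle) already sits in the big one (blue handle) with its handle lying right over the big pan's: first, without lifting it out, swing its handle round to whichever side has room until it is about 45 degrees from the blue handle; then lower the small pan (red handle) fully home into the middle one, not dropping it in, with its handle about 45 degrees further round the same way, so the three handles spread like a fan. Leave the big pan and everything else on the dressing table where it is.

Things in the scene. Friction and masses are not known exactly. Their poses are not given: they have to be found in the camera images.
- big_pan_center (a point): Big steel pan, blue handle, in one of the two pale pink trays. Open and round: 36 mm tall, outer radius 38 mm at foot, 52 mm at rim, wall 2.5 mm, bottom 3 mm; 320 g. Origin on the pan's axis, half-way up; x runs out along the handle, z up. The tray floor is 18 mm below this origin.
- big_pan_end (a point): Point in the blue handle, 120 mm from the pan's axis, mid-width and mid-thickness, 10 mm above the pan's centre point. Handle straight, level, 12 mm wide, 8 mm thick, ends 6 mm beyond; starts pointing roughly towards the robot.
- mid_pan_center (a point): Middle aluminium pan, yellow handle, starting nested in the big one; turns easily in it, about 4 mm sideways play. 42 mm tall, outer radius 32 mm at foot, 46 mm at rim, wall 2.5 mm, bottom 3 mm; about 100 g. Origin on the pan's axis, half-way up; x runs out along the handle, z up. Fully home, this origin is 6 mm above the big pan's.
- mid_pan_end (a point): Point in the yellow handle, 120 mm from the pan's axis, mid-width and mid-thickness, 20 mm above the pan's centre point. Handle straight, level, 12 mm wide, 8 mm thick, ends 6 mm beyond. Nested, its underside is 8 mm above the blue handle's top and 4 mm above the big pan's rim; starts within 6 degrees of the blue handle.
- small_pan_center (a point): Small steel pan, red handle, starting in the other tray. 48 mm tall, outer radius 26 mm at foot, 39 mm at rim, wall 2.5 mm; about 80 g. Origin on the pan's axis, half-way up; x runs out along the handle, z up. Fully home in the middle pan, this origin is 6 mm above the middle pan's, with about 4 mm sideways play.
- small_pan_handle (a point): Good grasp point of the red handle, 80 mm from the small pan's axis, mid-width and mid-thickness, 23 mm above the pan's centre point; x along the handle outwards, z up. Handle straight, level, 12 mm wide, 8 mm thick.
- small_pan_end (a point): Point in the red handle, 120 mm from the small pan's axis (6 mm short of the handle's end), mid-width and mid-thickness.
- cream_jar: Closed round white cream jar with a rose lid, 48 mm diameter, 52 mm tall, about 120 mm from the big pan's axis and roughly 50 degrees to one side of the blue handle, in the way of a handle on that side. Origin under its centre.
- bangle: Gold-coloured plastic bangle lying flat, 72 mm outer diameter, 8 mm tall, on the other side of the blue handle from the jar; the yellow and red handles pass well above it. Origin under its centre.
- tweezers: Steel tweezers lying flat near the small pan, 92 mm long along their x, 8 mm wide, 6 mm tall. Origin under the middle.
- polish_red: Red nail varnish bottle, 29 mm diameter, 64 mm tall, standing close behind the small pan. Origin under its centre.
- polish_plum: Plum nail varnish bottle, 29 mm diameter, 64 mm tall, standing close behind the small pan. Origin under its centre.
- perfume: Amber perfume bottle behind the trays, 32 x 50 mm, 84 mm tall. Origin under its centre.
There are look-alikes about, which are no part of the job. Leave any green look-alike of the part that bears small_pan_center alone. Leave any orange look-alike of the part that bears mid_pan_center alone.

How it is judged:
By the outcome, as a careful person would: the job done as asked, in the order asked, and still so for the second after the job is handed in, with the robot touching nothing.
It also fails if it takes over 58 s, if anything falls off the work surface, if the arm or the gripper's body presses on something with over 40 N, if the wrist force passes 120 N, or if a joint passes its speed limit or range.

## Working session

There is one attempt and no reset: what is moved stays moved. The work goes in short steps, Python scripts to look and compute and a tool call to move; the robot and the scene stay as the last step left them, time stands still between calls to the robot, and variables do not carry over. Pictures are saved under pics/ and viewed, at most 10 in all, crops included, and the job is handed in when it is done.

Besides the shell and the picture viewer there is one more tool, called after ">>>" by a JSON object that holds its "method" and its "body". jog_arm: Moves the arm, as the interface text tells. Shifts and turns lie within -1 to 1; 1 stands for 30 mm of shift or 0.08 rad of turn. Its arguments: {"type":"object","properties":{"motion":{"type":"array","items":{"type":"array","items":{"type":"number"}}},"newtons":{"type":"number"}},"required":["motion"]}

```bash
mkdir -p pics; cat > h.py <<'E'
import numpy as np,cv2
from workcell import bot
def grab(n,save=None,crop=None,sc=1):
    s=bot.observe(); f=bot.grab_frame(n); im=f["pixels"][:,:,::-1]
    if save:
        c=im if crop is None else im[crop[1]:crop[3],crop[0]:crop[2]]
        cv2.imwrite(save,cv2.resize(c,None,fx=sc,fy=sc,interpolation=cv2.INTER_CUBIC))
    return s,f
def Rrpy(r):
    from scipy.spatial.transform import Rotation as R
    return R.from_euler('xyz',r).as_matrix()
def cam(f,s=None):
    h=f["pixels"].shape[0]; fl=h/2/np.tan(np.radians(f["fovy"])/2)
    if "mount" in f:
        M=np.array(f["mount"]); T=np.eye(4); T[:3,:3]=Rrpy(s["tool_rot"]); T[:3,3]=s["position"]
        W=T@M; return fl,f["cx"],f["cy"],W[:3,:3],W[:3,3]
    R=cv2.Rodrigues(np.array(f["rvec"],float))[0]
    return fl,f["cx"],f["cy"],R.T,-R.T@np.array(f["tvec"]).ravel()
def toworld(c,u,v,z):
    fl,cx,cy,R,p=c; d=R@np.array([(u-cx)/fl,(v-cy)/fl,1]); return p+d*(z-p[2])/d[2]
def topix(c,P):
    fl,cx,cy,R,p=c; q=R.T@(np.array(P)-p); return cx+fl*q[0]/q[2],cy+fl*q[1]/q[2]
E
python3 - <<'E'
from h import *
ims=[]
for n in("top","scene","wrist"):
    s,f=grab(n,f"pics/{n}0.png",sc=1.42); c=cam(f,s); print(n,c[0],c[1],c[2],c[4].round(3))
print(s)
E
```

```text
top 488.21400978896975 283.17539053110465 204.89495107839403 [0.256 0.1   1.237]
scene 516.5291366859376 274.6302258883416 210.35842855416266 [1.327 0.204 0.953]
wrist 342.0457437796338 280.862176389277 205.72112546974157 [0.082 0.623 0.373]
{'clock': 0.1, 'qpos': array([-1.38917806,  0.52193633, -0.03630979,  1.59993743,  0.02119076,
        1.02108907, -0.11281714]), 'qd': array([ 0.00062319, -0.00101589,  0.00028241, -0.00226366, -0.00030684,
        0.00061871, -0.00020806]), 'joint_efforts': array([ 2.70338271e-03, -9.28466034e+01,  1.98346473e+00, -3.70532691e+01,
        1.80587056e-02,  5.19279638e-03, -2.16383899e-05]), 'position': array([0.15569509, 0.60499549, 0.2307996 ]), 'tool_rot': array([-3.14060951e+00,  6.91212578e-05,  2.88972593e+00]), 'force': array([ 1.06741629, -0.98605461,  0.84293054]), 'moment': array([-0.04757461, -0.00715869,  0.03471911]), 'finger_force': 0.0, 'grip_width': 0.08537897680682875}
```

View pics/top0.png

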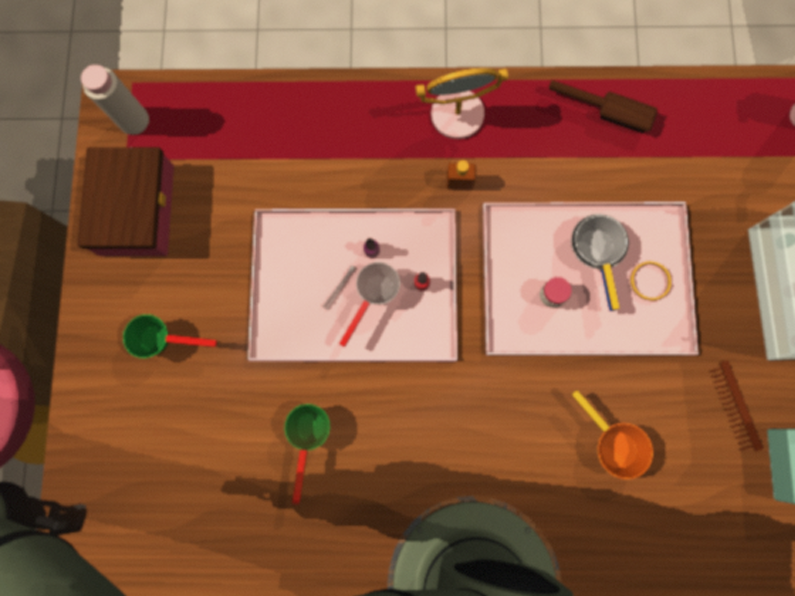

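View pics/scene0.png

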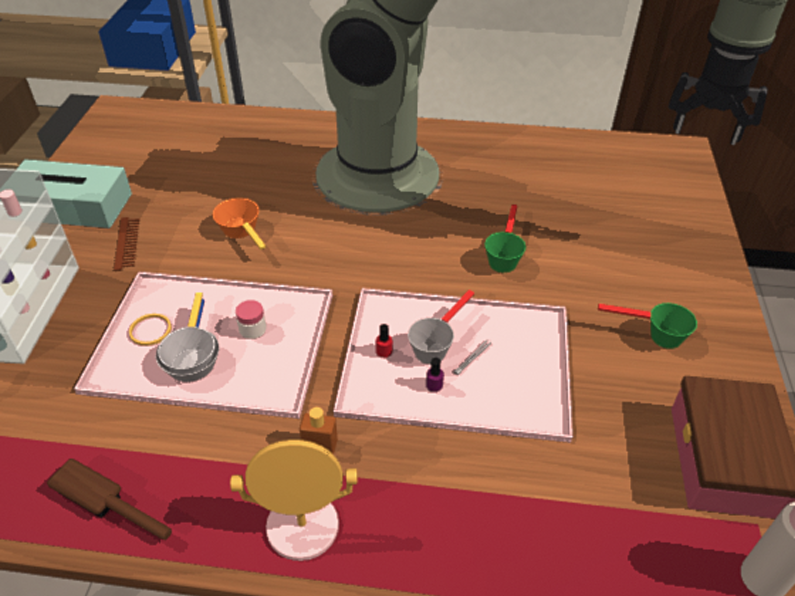

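Top view, at 1.42× scale: the red-handled steel pan is at (378,283), with its handle running to (343,343). The nested pans are at (600,240), with the yellow-over-blue handle running to (615,307). The jar is at (557,291) and the bangle at (651,281).

Candidates:
- **Small pan:** grey at (378,283), green at (145,336), green at (307,427). The grey steel one in the tray fits; the green ones are look-alikes.
- **Middle pan:** the one inside the big pan at (600,240), or the orange one at (625,450). The nested one fits.

The bangle side (-y) is free, so both handles go anticlockwise seen from above.

```bash
python3 - <<'E'
from h import *
s,f=grab("top","pics/crop1.png",(170,135,495,265),2.45); c=cam(f)
im=f["pixels"]; hsv=cv2.cvtColor(im,cv2.COLOR_RGB2HSV)
zf=0.004
def mask(lo,hi,box):
    m=cv2.inRange(hsv,lo,hi); k=np.zeros_like(m); k[box[1]:box[3],box[0]:box[2]]=255; return m&k
def line(name,m,z):
    v,u=np.nonzero(m); P=np.array([toworld(c,a,b,z)[:2] for a,b in zip(u,v)]); mu=P.mean(0)
    d=np.linalg.svd(P-mu)[2][0]; t=(P-mu)@d
    print(name,len(u),"ends",(mu+d*t.min()).round(4),(mu+d*t.max()).round(4),"ang",np.degrees(np.arctan2(d[1],d[0])).round(1),"px",u.min(),u.max(),v.min(),v.max())
line("red",mask((0,150,120),(8,255,255),(230,205,268,250))|mask((172,150,120),(180,255,255),(230,205,268,250)),zf+.047+.004)
line("yel",mask((18,120,110),(35,255,255),(410,180,445,225)),zf+.048)
line("blue",mask((100,100,40),(130,255,255),(410,170,450,225)),zf+.032)
for n,(u,v),z in(("small",(378,283),.052),("big",(600,240),.04),("jar",(557,291),.055),("bangle",(651,281),.01),("plum",(372,247),.066),("redb",(422,281),.066),("tw",(340,287),.008),("trayR_nearright",(697,353),.01),("trayL nr",(457,360),.01),("trayR far left",(484,203),.01)):
    print(n,toworld(c,u/1.42,v/1.42,z).round(3))
E
```

```text
red 133 ends [0.4716 0.1835] [0.3968 0.225 ] ang 151.0 px 240 258 212 243
yel 176 ends [ 0.5391 -0.2348] [ 0.4602 -0.247 ] ang -171.3 px 424 435 186 217<stdin>:8: RuntimeWarning: Mean of empty slice.
  ret = ret.dtype.type(ret / rcount)
Traceback (most recent call last):
numpy.linalg.LinAlgError: 1-dimensional array given. Array must be at least two-dimensional
```

View pics/crop1.png

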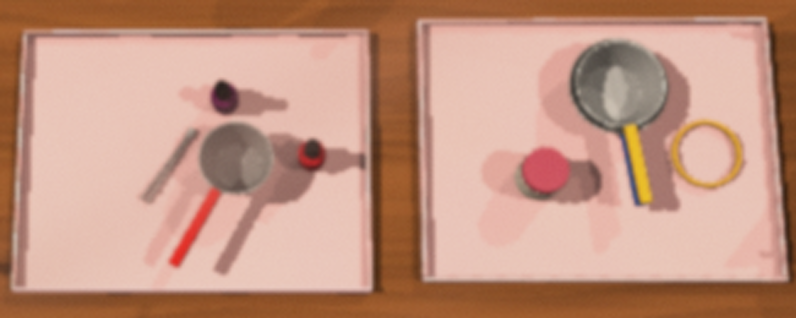

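Both crops agree with the description, and the visible handle lengths of 86 and 80 mm match the given sizes. I'll write a small planning helper and then move.

```bash
cat >> h.py <<'E'
def plan(x,y,z,yawdeg,n=None,start=None,grip=1):
    """equal steps to the target; prints rows in tool axes; turn: yaw falls as tool-z turn grows"""
    s=bot.observe(); p=np.array(s["position"] if start is None else start[:3]); yw=s["tool_rot"][2] if start is None else np.radians(start[3])
    D=np.array([x,y,z])-p; dy=np.radians((yawdeg-np.degrees(yw)+180)%360-180)
    n=n or int(np.ceil(max(np.linalg.norm(D)/.03,abs(dy)/.08)))
    print("rows",n)
    for i in range(n):
        e=yw+dy*i/n; t=D/n
        print([round(float(v),2) for v in((np.cos(e)*t[0]+np.sin(e)*t[1])/.03,(np.sin(e)*t[0]-np.cos(e)*t[1])/.03,-t[2]/.03,-dy/n/.08)]+[grip])
E
python3 -c "
from h import *
plan(.42,.22,.26,95)
plan(.49,-.242,.2,9,start=(.42,.22,.26,95))"
```

```text
rows 16
[-0.73, -0.64, -0.06, 0.96, 1]
[-0.78, -0.58, -0.06, 0.96, 1]
[-0.82, -0.52, -0.06, 0.96, 1]
[-0.86, -0.45, -0.06, 0.96, 1]
[-0.89, -0.39, -0.06, 0.96, 1]
[-0.92, -0.32, -0.06, 0.96, 1]
[-0.94, -0.25, -0.06, 0.96, 1]
[-0.96, -0.17, -0.06, 0.96, 1]
[-0.97, -0.1, -0.06, 0.96, 1]
[-0.97, -0.02, -0.06, 0.96, 1]
[-0.97, 0.05, -0.06, 0.96, 1]
[-0.96, 0.13, -0.06, 0.96, 1]
[-0.95, 0.2, -0.06, 0.96, 1]
[-0.93, 0.27, -0.06, 0.96, 1]
[-0.91, 0.34, -0.06, 0.96, 1]
[-0.88, 0.41, -0.06, 0.96, 1]
rows 19
[-0.82, 0.05, 0.11, 0.99, 1]
[-0.81, 0.12, 0.11, 0.99, 1]
[-0.8, 0.18, 0.11, 0.99, 1]
[-0.78, 0.24, 0.11, 0.99, 1]
[-0.76, 0.3, 0.11, 0.99, 1]
[-0.74, 0.36, 0.11, 0.99, 1]
[-0.7, 0.42, 0.11, 0.99, 1]
[-0.67, 0.47, 0.11, 0.99, 1]
[-0.63, 0.53, 0.11, 0.99, 1]
[-0.59, 0.57, 0.11, 0.99, 1]
[-0.54, 0.62, 0.11, 0.99, 1]
[-0.49, 0.66, 0.11, 0.99, 1]
[-0.44, 0.69, 0.11, 0.99, 1]
[-0.38, 0.73, 0.11, 0.99, 1]
[-0.32, 0.75, 0.11, 0.99, 1]
[-0.26, 0.78, 0.11, 0.99, 1]
[-0.2, 0.8, 0.11, 0.99, 1]
[-0.13, 0.81, 0.11, 0.99, 1]
[-0.07, 0.82, 0.11, 0.99, 1]
```

>>> {"method": "jog_arm", "body": {"motion": [[-0.73,-0.64,-0.06,0.96,1],[-0.78,-0.58,-0.06,0.96,1],[-0.82,-0.52,-0.06,0.96,1],[-0.86,-0.45,-0.06,0.96,1],[-0.89,-0.39,-0.06,0.96,1],[-0.92,-0.32,-0.06,0.96,1],[-0.94,-0.25,-0.06,0.96,1],[-0.96,-0.17,-0.06,0.96,1],[-0.97,-0.1,-0.06,0.96,1],[-0.97,-0.02,-0.06,0.96,1],[-0.97,0.05,-0.06,0.96,1],[-0.96,0.13,-0.06,0.96,1]]}}

```text
clock: 1.4
position: [0.355, 0.3152, 0.2531]
tool_rot: [3.141, -0.0, 1.963]
force: [0.8, 1.0, -0.3]
grip_width: 0.0853
finger_force: 0.0
```

>>> {"method": "jog_arm", "body": {"motion": [[-0.95,0.2,-0.06,0.96,1],[-0.93,0.27,-0.06,0.96,1],[-0.91,0.34,-0.06,0.96,1],[-0.88,0.41,-0.06,0.96,1]]}}

```text
clock: 1.8
position: [0.4209, 0.2193, 0.2603]
tool_rot: [3.141, -0.0, 1.656]
force: [0.0, 0.2, 0.7]
grip_width: 0.0856
finger_force: 0.0
```

```bash
python3 - <<'E'
from h import *
s,f=grab("wrist","pics/w1.png"); print(s["clock"],s["position"],np.degrees(s["tool_rot"]),s["qpos"].round(3))
E
```

```text
1.8 [0.42088142 0.21926469 0.26030403] [ 1.79991755e+02 -1.20454911e-02  9.48573722e+01] [-0.917  0.259  0.38   1.963 -0.118  0.941 -0.394]
```

>>> {"method": "jog_arm", "body": {"motion": [[-0.82,0.05,0.11,0.99,1],[-0.81,0.12,0.11,0.99,1],[-0.8,0.18,0.11,0.99,1],[-0.78,0.24,0.11,0.99,1],[-0.76,0.3,0.11,0.99,0.8],[-0.74,0.36,0.11,0.99,0.6],[-0.7,0.42,0.11,0.99,0.5],[-0.67,0.47,0.11,0.99,0.4],[-0.63,0.53,0.11,0.99,0.4],[-0.59,0.57,0.11,0.99,0.4]]}}

```text
clock: 2.85
position: [0.457, -0.0241, 0.2269]
tool_rot: [3.141, -0.0, 0.862]
force: [0.8, 0.5, 0.1]
grip_width: 0.0342
finger_force: 0.0
```

>>> {"method": "jog_arm", "body": {"motion": [[-0.54,0.62,0.11,0.99,0.4],[-0.49,0.66,0.11,0.99,0.4],[-0.44,0.69,0.11,0.99,0.4],[-0.38,0.73,0.11,0.99,0.4],[-0.32,0.75,0.11,0.99,0.4],[-0.26,0.78,0.11,0.99,0.4],[-0.2,0.8,0.11,0.99,0.4],[-0.13,0.81,0.11,0.99,0.4],[-0.07,0.82,0.11,0.99,0.4],[0,0,0,0,0.4]]}}

```text
clock: 3.85
position: [0.4892, -0.2452, 0.197]
tool_rot: [3.14, 0.001, 0.147]
force: [0.5, 0.3, -0.2]
grip_width: 0.0341
finger_force: 0.0
```

```bash
python3 - <<'E'
from h import *
s,f=grab("wrist","pics/w2.png",sc=1.4); print(s["clock"],s["position"],np.degrees(s["tool_rot"]),s["qpos"].round(3),s["grip_width"]); print(f["mount"])
E
```

```text
3.85 [ 0.4891823  -0.24522229  0.19702559] [1.79884076e+02 5.27695168e-02 8.41270378e+00] [-0.175  0.557  0.761  1.87  -0.478  0.907 -0.61 ] 0.034103264257500175
[[ 1.53282999e-04 -9.55237699e-01 -2.95839340e-01  7.52990664e-02]
 [ 9.99999568e-01 -1.24705611e-04  9.20791785e-04  9.37479088e-04]
 [-9.16467852e-04 -2.95839353e-01  9.55237267e-01 -1.42620508e-01]
 [ 0.00000000e+00  0.00000000e+00  0.00000000e+00  1.00000000e+00]]
```

View pics/w2.png

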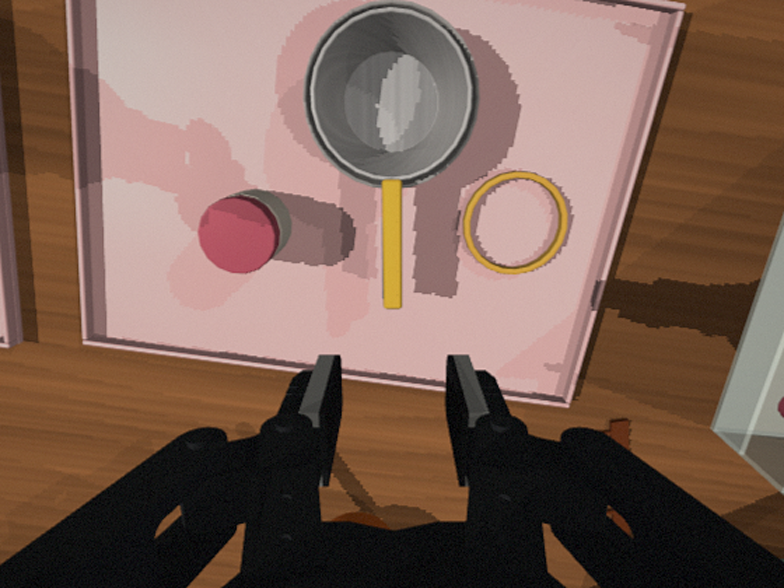

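The wrist picture shows the yellow handle running from (391,180) to (392,307) and hiding the blue one. The nest rim is centred at about (392,93), the jar is to the left at (238,233), and the bangle is to the right.

```bash
cat >> h.py <<'E'
def handle(f,s,lo,hi,z,box=None,z0=0):
    c=cam(f,s); hsv=cv2.cvtColor(f["pixels"],cv2.COLOR_RGB2HSV); m=cv2.inRange(hsv,lo,hi)
    if lo[0]==0: m|=cv2.inRange(hsv,(172,)+lo[1:],(180,255,255))
    if box: k=np.zeros_like(m); k[box[1]:box[3],box[0]:box[2]]=255; m&=k
    n,l,st,_=cv2.connectedComponentsWithStats(m); m=l==1+np.argmax(st[1:,4])
    v,u=np.nonzero(m); P=np.array([toworld(c,a,b,z)[:2] for a,b in zip(u,v)]); mu=P.mean(0)
    d=np.linalg.svd(P-mu,full_matrices=False)[2][0]; t=(P-mu)@d
    return (mu+d*t.min()).round(4),(mu+d*t.max()).round(4),np.degrees(np.arctan2(d[1],d[0])).round(1),len(u)
YEL=((20,120,90),(35,255,255)); RED=((0,150,100),(8,255,255)); BLUE=((105,100,40),(130,255,255))
E
python3 - <<'E'
from h import *
s,f=grab("wrist"); c=cam(f,s)
print(handle(f,s,*YEL,.052,(262,120,300,225)))
for n,u,v,z in (("rimtop",392,3,.048),("rimbot",392,180,.048),("rimL",306,93,.048),("rimR",477,93,.048),("jar",238,233,.056),("bangle",516,222,.01)): print(n,toworld(c,u/1.4,v/1.4,z).round(4))
s,t=grab("top"); print(handle(t,s,*BLUE,.036,(405,165,450,225)))
cv2.imwrite("pics/t2.png",cv2.resize(t["pixels"][140:230,380:480,::-1],None,fx=6,fy=6,interpolation=cv2.INTER_CUBIC))
E
```

```text
(array([ 0.5412, -0.2379]), array([ 0.4626, -0.25  ]), np.float64(-171.3), 1202)
rimtop [ 0.6331 -0.2224  0.048 ]
rimbot [ 0.5409 -0.2363  0.048 ]
rimL [ 0.5813 -0.181   0.048 ]
rimR [ 0.5958 -0.2767  0.048 ]
jar [ 0.4971 -0.1498  0.056 ]
bangle [ 0.5227 -0.3258  0.01  ]Traceback (most recent call last):
  File "<stdin>", line 5, in <module>
  File "h.py", line 36, in handle
    n,l,st,_=cv2.connectedComponentsWithStats(m); m=l==1+np.argmax(st[1:,4])
                                                         ~~~~~~~~~^^^^^^^^^^
    return _wrapfunc(a, 'argmax', axis=axis, out=out, **kwds)
    return bound(*args, **kwds)
ValueError: attempt to get argmax of an empty sequence
```

>>> {"method": "jog_arm", "body": {"motion": [[-0.05,0,1,0,0.3],[0,0,1,0,0.3],[0,0,1,0,0.3],[0,0,1,0,0.3],[0,0,0.7,0,0.3],[0,0,0.5,0,0.3],[0,0,0,0,0.3]]}}

```text
clock: 4.7
position: [0.4882, -0.2408, 0.0403]
tool_rot: [-3.141, 0.002, 0.157]
force: [0.7, -0.8, -0.1]
grip_width: 0.0255
finger_force: 0.0
```

```bash
python3 - <<'E'
from h import *
s,f=grab("wrist","pics/w3.png",sc=1.4); print(s["clock"],s["position"],np.degrees(s["tool_rot"]),s["force"],s["grip_width"])
# arc about mid axis at r from 189 to 233 deg
c=np.array([.586,-.230]); p=s["position"]; y0=np.degrees(s["tool_rot"][2])
a0=np.degrees(np.arctan2(*(p[:2]-c)[::-1])); r=np.hypot(*(p[:2]-c)); print(a0,r)
n=24; da=44/n; st=2*r*np.sin(np.radians(da/2))
# chord at angle; tool x dir = yaw
a=np.radians(a0+da/2+90); e=np.radians(y0)
d=st*np.array([np.cos(a),np.sin(a)]); print("row",(np.cos(e)*d[0]+np.sin(e)*d[1])/.03,(np.sin(e)*d[0]-np.cos(e)*d[1])/.03,-np.radians(da)/.08)
E
```

```text
4.7 [ 0.48823096 -0.24075151  0.04028124] [-1.79940049e+02  9.66056365e-02  8.97287292e+00] [ 0.68371082 -0.75862886 -0.05222426] 0.025500710663060505
-173.7244881772384 0.09835842516853814
row -0.003259773595586073 0.10485298770484681 -0.39997128691536715
```

View pics/w3.png

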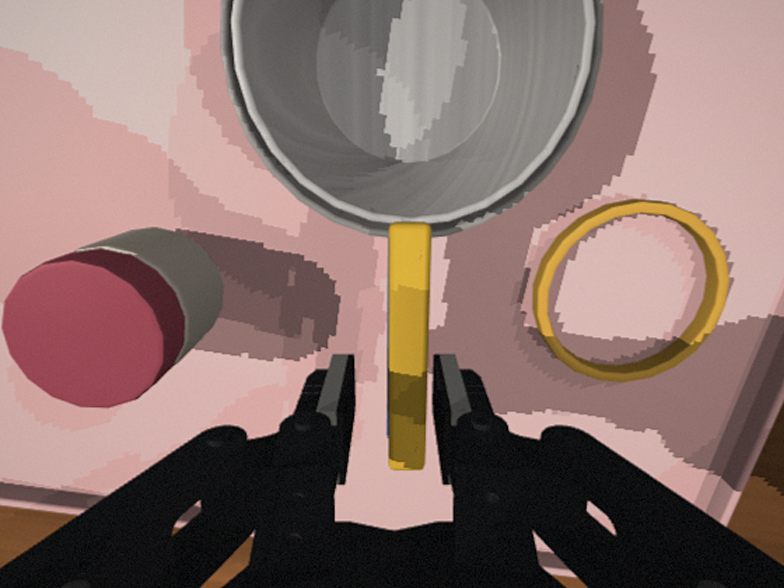

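The yellow handle is inside the opening, at x≈390–430, and the fingertips are clear of everything. Now I'll swing it towards the bangle side.

>>> {"method": "jog_arm", "body": {"motion": [[0,0.1,0,-0.35,0.3],[0,0.1,0,-0.35,0.3],[0,0.1,0,-0.35,0.3],[0,0.1,0,-0.35,0.3],[0,0.1,0,-0.35,0.3],[0,0.1,0,-0.35,0.3],[0,0.1,0,-0.35,0.3],[0,0.1,0,-0.35,0.3],[0,0.1,0,-0.35,0.3],[0,0.1,0,-0.35,0.3]]}}

```text
clock: 5.75
position: [0.4973, -0.2703, 0.0414]
tool_rot: [3.142, 0.0, 0.438]
force: [1.0, 0.4, 0.2]
grip_width: 0.026
finger_force: 0.0
```

>>> {"method": "jog_arm", "body": {"motion": [[0,0.11,0,-0.35,0.3],[0,0.11,0,-0.35,0.3],[0,0.11,0,-0.35,0.3],[0,0.11,0,-0.35,0.3],[0,0.11,0,-0.35,0.3],[0,0.11,0,-0.35,0.3],[0,0.11,0,-0.35,0.3],[0,0.11,0,-0.35,0.3],[0,0.11,0,-0.35,0.3],[0,0.11,0,-0.35,0.3]]}}

```text
clock: 6.75
position: [0.5149, -0.2981, 0.0414]
tool_rot: [3.142, 0.0, 0.719]
force: [0.1, -0.1, 0.1]
grip_width: 0.0255
finger_force: 0.0
```

```bash
python3 - <<'E'
from h import *
s,f=grab("wrist","pics/w4.png",sc=1.4); print(s["clock"],s["position"],np.degrees(s["tool_rot"]),s["force"],s["grip_width"])
c=np.array([.586,-.230]); p=s["position"];print(np.degrees(np.arctan2(*(p[:2]-c)[::-1])),np.hypot(*(p[:2]-c)))
print("yel",handle(f,s,*YEL,.052,(262,120,330,340)))
try: print("blue",handle(f,s,*BLUE,.036))
except Exception as e: print(e)
E
```

```text
6.75 [ 0.5149362  -0.29812273  0.04141965] [1.79998888e+02 8.23203121e-04 4.11694143e+01] [ 0.1242478  -0.07531412  0.12435283] 0.025484899895314456
-136.21050375668577 0.09844170225262658
yel (array([ 0.5542, -0.2629]), array([ 0.4923, -0.3143]), np.float64(-140.3), 4028)
blue (array([ 0.5345, -0.2391]), array([ 0.4627, -0.2497]), np.float64(-171.6), 3753)
```

View pics/w4.png

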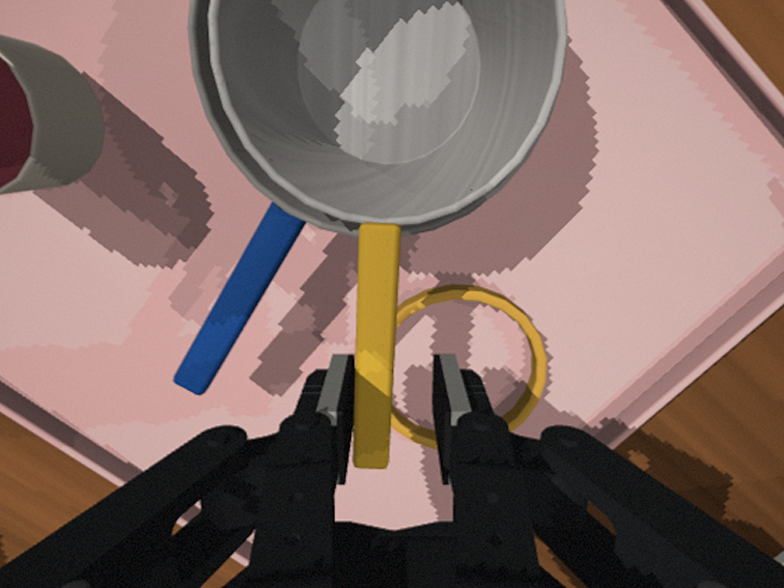

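The handle is moving well. Blue measures 188.4° and yellow about 219.8°, so yellow needs 13.6° more.

>>> {"method": "jog_arm", "body": {"motion": [[0,0.1,0,-0.37,0.3],[0,0.1,0,-0.37,0.3],[0,0.1,0,-0.37,0.3],[0,0.1,0,-0.37,0.3],[0,0.1,0,-0.37,0.3],[0,0.1,0,-0.37,0.3],[0,0.1,0,-0.37,0.3],[0,0.09,0,-0.37,0.3],[0,0,0,0,0.3],[0,-0.1,0,0,0.3]]}}

```text
clock: 7.8
position: [0.5296, -0.3125, 0.0413]
tool_rot: [3.141, 0.0, 0.953]
force: [-0.3, 0.4, 0.0]
grip_width: 0.0254
finger_force: 0.0
```

>>> {"method": "jog_arm", "body": {"motion": [[0,0,-0.3,0,0.3],[0,0,-0.8,0,0.3],[0,0,-1,0,0.3],[0,0,-1,0,0.3],[0,0,-1,0,0.3],[0,0,-1,0,0.3],[0,0,-0.6,0,0.3],[0,0,0,0,0.4]]}}

```text
clock: 8.6
position: [0.5303, -0.3129, 0.2157]
tool_rot: [3.137, -0.001, 0.953]
force: [0.8, 0.1, -0.3]
grip_width: 0.0338
finger_force: 0.0
```

```bash
python3 - <<'E'
from h import *
s,f=grab("wrist","pics/w5.png",sc=1.4); print(s["clock"],s["position"],np.degrees(s["tool_rot"]),s["qpos"].round(2))
print("yel",handle(f,s,*YEL,.052)); print("blue",handle(f,s,*BLUE,.036))
plan(.437,.203,.23,-29,start=(*s["position"],np.degrees(s["tool_rot"][2])))
E
```

```text
8.6 [ 0.5303442  -0.31288954  0.2156527 ] [ 1.79762423e+02 -5.80842300e-02  5.45803956e+01] [ 0.12  0.57  0.48  1.66 -0.3   0.98  0.08]
yel (array([ 0.5597, -0.27  ]), array([ 0.5079, -0.3417]), np.float64(-125.9), 1664)
blue (array([ 0.5344, -0.2389]), array([ 0.4627, -0.2496]), np.float64(-171.5), 937)
rows 19
[0.64, -0.66, -0.03, 0.96, 1]
[0.59, -0.71, -0.03, 0.96, 1]
[0.53, -0.75, -0.03, 0.96, 1]
[0.48, -0.79, -0.03, 0.96, 1]
[0.41, -0.82, -0.03, 0.96, 1]
[0.35, -0.85, -0.03, 0.96, 1]
[0.28, -0.88, -0.03, 0.96, 1]
[0.22, -0.89, -0.03, 0.96, 1]
[0.15, -0.91, -0.03, 0.96, 1]
[0.08, -0.92, -0.03, 0.96, 1]
[0.01, -0.92, -0.03, 0.96, 1]
[-0.07, -0.92, -0.03, 0.96, 1]
[-0.14, -0.91, -0.03, 0.96, 1]
[-0.2, -0.9, -0.03, 0.96, 1]
[-0.27, -0.88, -0.03, 0.96, 1]
[-0.34, -0.85, -0.03, 0.96, 1]
[-0.4, -0.83, -0.03, 0.96, 1]
[-0.47, -0.79, -0.03, 0.96, 1]
[-0.53, -0.75, -0.03, 0.96, 1]
```

View pics/w5.png

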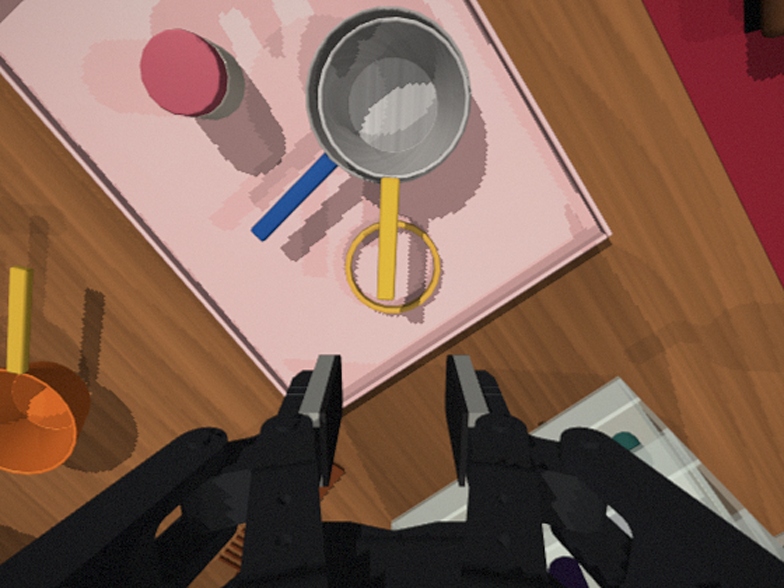

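Yellow is now at about 234° and blue at 188.5°, so they're about 45° apart and blue hasn't moved. Next is the small pan.

>>> {"method": "jog_arm", "body": {"motion": [[0.64,-0.66,-0.03,0.96,0.5],[0.59,-0.71,-0.03,0.96,0.5],[0.53,-0.75,-0.03,0.96,0.5],[0.48,-0.79,-0.03,0.96,0.5],[0.41,-0.82,-0.03,0.96,0.5],[0.35,-0.85,-0.03,0.96,0.5],[0.28,-0.88,-0.03,0.96,0.5],[0.22,-0.89,-0.03,0.96,0.5],[0.15,-0.91,-0.03,0.96,0.5],[0.08,-0.92,-0.03,0.96,0.5]]}}

```text
clock: 9.65
position: [0.4794, -0.0394, 0.221]
tool_rot: [-3.141, 0.001, 0.182]
force: [0.3, 0.1, -0.4]
grip_width: 0.0428
finger_force: 0.0
```

>>> {"method": "jog_arm", "body": {"motion": [[0.01,-0.92,-0.03,0.96,0.5],[-0.07,-0.92,-0.03,0.96,0.5],[-0.14,-0.91,-0.03,0.96,0.5],[-0.2,-0.9,-0.03,0.96,0.5],[-0.27,-0.88,-0.03,0.96,0.5],[-0.34,-0.85,-0.03,0.96,0.5],[-0.4,-0.83,-0.03,0.96,0.5],[-0.47,-0.79,-0.03,0.96,0.5],[-0.53,-0.75,-0.03,0.96,0.5],[0,0,0,0,0.5]]}}

```text
clock: 10.65
position: [0.4347, 0.207, 0.2287]
tool_rot: [3.14, 0.001, -0.504]
force: [0.1, -0.9, -0.4]
grip_width: 0.0427
finger_force: 0.0
```

```bash
python3 - <<'E'
from h import *
s,f=grab("wrist","pics/w6.png",sc=1.4); print(s["clock"],s["position"],np.degrees(s["tool_rot"]),s["qpos"].round(3))
print("red",handle(f,s,*RED,.055,(150,0,420,260)))
E
```

```text
10.65 [0.43467812 0.20698064 0.22871373] [ 1.79928921e+02  3.45441062e-02 -2.89021509e+01] [-1.256  0.438  0.925  2.    -0.44   0.917 -2.176]
red (array([0.475 , 0.1806]), array([0.3992, 0.2228]), np.float64(150.9), 1021)
```

View pics/w6.png

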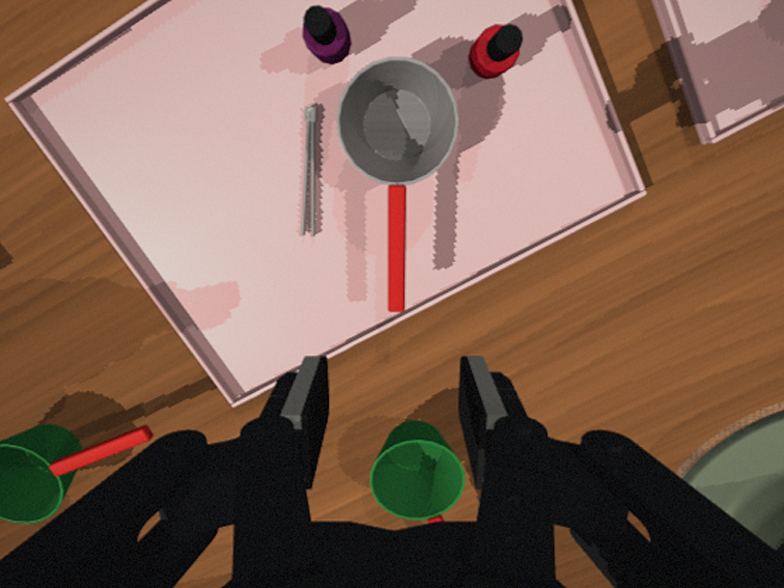

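Arm and handle are aligned, with red from (397,186) to (396,310). The tweezers, both bottles and the green look-alike are clear of the fingers. Now I'll descend and grip.

>>> {"method": "jog_arm", "body": {"motion": [[0.24,0.12,0.5,0,0.35],[0,0,1,0,0.35],[0,0,1,0,0.35],[0,0,1,0,0.35],[0,0,1,0,0.35],[0,0,1,0,0.35],[0,0,0.6,0,0.35],[0,0,0.4,0,0.35],[0,0,0,0,0.35]]}}

```text
clock: 11.6
position: [0.4401, 0.1961, 0.0336]
tool_rot: [3.14, 0.001, -0.507]
force: [0.7, -0.5, 1.0]
grip_width: 0.0298
finger_force: 0.0
```

```bash
python3 - <<'E'
from h import *
s,f=grab("wrist","pics/w7.png"); c=cam(f,s); print(s["clock"],s["position"],np.degrees(s["tool_rot"]),s["qpos"].round(3),s["force"])
e=handle(f,s,*RED,.055,(200,0,360,330)); print("red",e); u,v=topix(c,[*e[1],.055]); print(u,v)
R=Rrpy(s["tool_rot"]); print("end in tool",R.T@(np.array([*e[1],.051])-s["position"]),"in",R.T@(np.array([*e[0],.051])-s["position"]))
E
```

```text
11.6 [0.44010092 0.19610307 0.03363376] [ 1.79902360e+02  4.39590038e-02 -2.90484926e+01] [-0.94   0.725  0.548  2.124 -0.792  0.507 -1.864] [ 0.68681238 -0.52259164  0.95613374]
red (array([0.4757, 0.1804]), array([0.4285, 0.2071]), np.float64(150.5), 3369)
268.9850987612771 329.11931894844656
end in tool [-0.01549451 -0.00395122 -0.01736112] in [ 0.03873232 -0.00352771 -0.017402  ]
```

>>> {"method": "jog_arm", "body": {"motion": [[0,-0.12,0,0,0.35],[0,0,0,0,0.35],[0,0,0,0,0.25],[0,0,0,0,0.2],[0,0,0,0,0.15],[0,0,0,0,0.1],[0,0,0,0,0],[0,0,0,0,0],[0,0,0,0,0],[0,0,0,0,0]], "newtons": 70}}

```text
clock: 12.65
position: [0.4422, 0.2004, 0.0345]
tool_rot: [-3.142, 0.0, -0.506]
force: [-2.1, 1.1, 4.1]
grip_width: 0.01
finger_force: 68.4
```

>>> {"method": "jog_arm", "body": {"motion": [[0,0,-0.1,0,0],[0,0,-0.3,0,0],[0,0,-0.6,0,0],[0,0,-1,0,0],[0,0,-1,0,0],[0,0,-1,0,0],[0,0,-1,0,0],[0,0,0,0,0]]}}

```text
clock: 13.45
position: [0.4435, 0.2007, 0.1879]
tool_rot: [-3.137, -0.002, -0.507]
force: [1.1, 1.0, -1.3]
grip_width: 0.0107
finger_force: 68.3
```

```bash
python3 - <<'E'
from h import *
s,f=grab("wrist","pics/w8.png",sc=1.4); c=cam(f,s); print(s["clock"],s["position"],np.degrees(s["tool_rot"]),s["qpos"].round(3),s["force"],s["moment"],s["grip_width"],s["finger_force"])
E
```

```text
13.45 [0.44348112 0.20065488 0.18786936] [-1.79765419e+02 -1.05964066e-01 -2.90325261e+01] [-1.177  0.503  0.862  2.033 -0.52   0.831 -2.091] [ 1.11896031  1.00912775 -1.25203121] [0.07559693 0.02847969 0.03069689] 0.010656827774612762 68.30476641654968
```

View pics/w8.png

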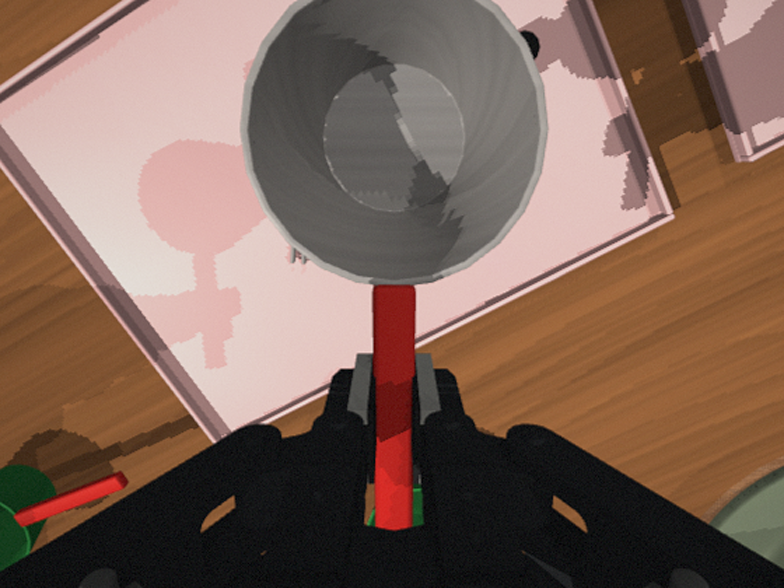

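The pan is held and level, with its rim spanning (246–546,132). Now I'll get the offset from tool to pan axis and the mid pan's centre.

```bash
python3 - <<'E'
from h import *
s,f=grab("wrist"); c=cam(f,s); R=Rrpy(s["tool_rot"]); z=s["position"][2]+.0175
for u,v in((246,132),(546,132),(396,283),(394,285)): print((R.T@(toworld(c,u/1.4,v/1.4,z)-s["position"])).round(4))
# mid pan centre from picture 5 pose
s5=dict(position=np.array([.5303442,-.31288954,.2156527]),tool_rot=np.radians([179.762423,-.058,54.5804])); c5=cam(f,s5)
P=[toworld(c5,u/1.4,v/1.4,.049) for u,v in((318,100),(469,100),(392,18),(392,180))]
print(np.round(P,4)); print("yend",toworld(c5,387/1.4,299/1.4,.052),"ystart",toworld(c5,390/1.4,179/1.4,.052))
im=cv2.imread("pics/w5.png"); im=cv2.resize(im,(560,420)); m=cv2.inRange(cv2.cvtColor(im,cv2.COLOR_BGR2HSV),*YEL); k=np.zeros_like(m); k[128:212,270:286]=255
v,u=np.nonzero(m&k); rows=[(u[v==r].mean(),r) for r in (132,140,148,170,185,200)]
A,B=[toworld(c5,*rows[i],.052) for i in (0,-1)]; print("yang",np.degrees(np.arctan2(*(B-A)[1::-1])))
E
```

```text
[ 0.0778 -0.0356 -0.0173]
[ 0.0778  0.039  -0.0175]
[ 0.0387  0.0018 -0.0175]
[ 0.0381  0.0012 -0.0175]
[[ 0.5523 -0.2069  0.049 ]
 [ 0.6265 -0.2596  0.049 ]
 [ 0.6142 -0.1968  0.049 ]
 [ 0.5613 -0.2712  0.049 ]]
yend [ 0.51313921 -0.33296712  0.052     ] ystart [ 0.5607493 -0.2697596  0.052    ]
yang -127.69753913655329
```

```bash
python3 -c "
from h import *
plan(.5983,-.3107,.17,98,n=30,grip=0)"
```

```text
rows 30
[0.43, 0.41, 0.02, -0.92, 0]
[0.4, 0.44, 0.02, -0.92, 0]
[0.36, 0.47, 0.02, -0.92, 0]
[0.33, 0.5, 0.02, -0.92, 0]
[0.29, 0.52, 0.02, -0.92, 0]
[0.25, 0.54, 0.02, -0.92, 0]
[0.21, 0.56, 0.02, -0.92, 0]
[0.17, 0.57, 0.02, -0.92, 0]
[0.12, 0.58, 0.02, -0.92, 0]
[0.08, 0.59, 0.02, -0.92, 0]
[0.04, 0.59, 0.02, -0.92, 0]
[-0.01, 0.59, 0.02, -0.92, 0]
[-0.05, 0.59, 0.02, -0.92, 0]
[-0.09, 0.59, 0.02, -0.92, 0]
[-0.14, 0.58, 0.02, -0.92, 0]
[-0.18, 0.57, 0.02, -0.92, 0]
[-0.22, 0.55, 0.02, -0.92, 0]
[-0.26, 0.53, 0.02, -0.92, 0]
[-0.3, 0.51, 0.02, -0.92, 0]
[-0.34, 0.49, 0.02, -0.92, 0]
[-0.37, 0.46, 0.02, -0.92, 0]
[-0.4, 0.43, 0.02, -0.92, 0]
[-0.44, 0.4, 0.02, -0.92, 0]
[-0.46, 0.37, 0.02, -0.92, 0]
[-0.49, 0.34, 0.02, -0.92, 0]
[-0.51, 0.3, 0.02, -0.92, 0]
[-0.53, 0.26, 0.02, -0.92, 0]
[-0.55, 0.22, 0.02, -0.92, 0]
[-0.57, 0.18, 0.02, -0.92, 0]
[-0.58, 0.14, 0.02, -0.92, 0]
```

>>> {"method": "jog_arm", "body": {"motion": [[0.43,0.41,0.02,-0.92,0],[0.4,0.44,0.02,-0.92,0],[0.36,0.47,0.02,-0.92,0],[0.33,0.5,0.02,-0.92,0],[0.29,0.52,0.02,-0.92,0],[0.25,0.54,0.02,-0.92,0],[0.21,0.56,0.02,-0.92,0],[0.17,0.57,0.02,-0.92,0],[0.12,0.58,0.02,-0.92,0],[0.08,0.59,0.02,-0.92,0]]}}

```text
clock: 14.55
position: [0.4939, 0.0286, 0.1776]
tool_rot: [3.141, 0.002, 0.232]
force: [0.7, -0.4, -1.8]
grip_width: 0.0101
finger_force: 68.3
```

>>> {"method": "jog_arm", "body": {"motion": [[0.04,0.59,0.02,-0.92,0],[-0.01,0.59,0.02,-0.92,0],[-0.05,0.59,0.02,-0.92,0],[-0.09,0.59,0.02,-0.92,0],[-0.14,0.58,0.02,-0.92,0],[-0.18,0.57,0.02,-0.92,0],[-0.22,0.55,0.02,-0.92,0],[-0.26,0.53,0.02,-0.92,0],[-0.3,0.51,0.02,-0.92,0],[-0.34,0.49,0.02,-0.92,0]]}}

```text
clock: 15.55
position: [0.5449, -0.1417, 0.1714]
tool_rot: [-3.14, 0.001, 0.968]
force: [-0.2, 0.5, -1.2]
grip_width: 0.0105
finger_force: 68.3
```

>>> {"method": "jog_arm", "body": {"motion": [[-0.37,0.46,0.02,-0.92,0],[-0.4,0.43,0.02,-0.92,0],[-0.44,0.4,0.02,-0.92,0],[-0.46,0.37,0.02,-0.92,0],[-0.49,0.34,0.02,-0.92,0],[-0.51,0.3,0.02,-0.92,0],[-0.53,0.26,0.02,-0.92,0],[-0.55,0.22,0.02,-0.92,0],[-0.57,0.18,0.02,-0.92,0],[-0.58,0.14,0.02,-0.92,0],[0,0,0,0,0],[0,0,0,0,0]]}}

```text
clock: 16.75
position: [0.5956, -0.3112, 0.1653]
tool_rot: [-3.14, -0.001, 1.7]
force: [0.4, 0.9, -0.9]
grip_width: 0.0105
finger_force: 68.3
```

```bash
python3 - <<'E'
from h import *
s,f=grab("wrist","pics/w9.png",sc=1.4); c=cam(f,s); print(s["clock"],s["position"],np.degrees(s["tool_rot"]),s["qpos"].round(3),s["force"],s["grip_width"],s["finger_force"])
e=handle(f,s,*RED,s["position"][2]+.0205); print("red ang",e)
print("yel",handle(f,s,*YEL,.052)); print("blue",handle(f,s,*BLUE,.036))
plan(.5983,-.3107,.10,98,grip=0)
E
```

```text
16.75 [ 0.59564278 -0.31119759  0.16527827] [-1.79914432e+02 -7.88032045e-02  9.73815350e+01] [ 0.275  0.676  0.191  1.53  -0.147  0.951  0.639] [ 0.36358836  0.89264672 -0.92374436] 0.010531604428989382 68.32909226417542
red ang (array([ 0.6566, -0.1977]), array([ 0.6978, -0.3539]), np.float64(-75.2), 29782)
yel (array([ 0.5039, -0.2979]), array([ 0.5455, -0.3419]), np.float64(-46.7), 1513)
blue (array([ 0.5026, -0.2435]), array([ 0.4626, -0.2495]), np.float64(-171.4), 830)
rows 3
[-0.0, 0.03, 0.73, -0.04, 0]
[-0.0, 0.03, 0.73, -0.04, 0]
[-0.0, 0.03, 0.73, -0.04, 0]
```

>>> {"method": "jog_arm", "body": {"motion": [[0,0.08,0.7,-0.1,0],[0,0,0.8,0,0],[0,0,0.8,0,0],[0,0,0.5,0,0],[0,0,0.3,0,0],[0,0,0.2,0,0],[0,0,0,0,0]]}}

```text
clock: 17.5
position: [0.5988, -0.3109, 0.0673]
tool_rot: [-3.141, -0.0, 1.71]
force: [0.1, -0.5, -0.5]
grip_width: 0.0104
finger_force: 68.3
```

>>> {"method": "jog_arm", "body": {"motion": [[0,0,0.1,0,0],[0,0,0.1,0,0],[0,0,0.1,0,0],[0,0,0.1,0,0],[0,0,0,0,0]]}}

```text
clock: 18.0
position: [0.5986, -0.3109, 0.0551]
tool_rot: [-3.141, -0.0, 1.71]
force: [0.9, 0.4, -0.6]
grip_width: 0.0102
finger_force: 68.3
```

>>> {"method": "jog_arm", "body": {"motion": [[0,0,0.06,0,0],[0,0,0.06,0,0],[0,0,0.06,0,0],[0,0,0.06,0,0],[0,0,0.06,0,0],[0,0,0,0,0]]}}

```text
clock: 18.6
position: [0.5987, -0.3109, 0.0462]
tool_rot: [-3.141, -0.0, 1.71]
force: [-0.8, 0.4, -0.3]
grip_width: 0.0104
finger_force: 68.3
```

>>> {"method": "jog_arm", "body": {"motion": [[0,0,0.04,0,0],[0,0,0.04,0,0],[0,0,0,0,0],[0,0,0,0,0]]}}

```text
clock: 19.0
position: [0.5988, -0.311, 0.0441]
tool_rot: [-3.142, -0.0, 1.71]
force: [0.8, 0.3, -0.5]
grip_width: 0.0106
finger_force: 68.3
```

>>> {"method": "jog_arm", "body": {"motion": [[0,0,0.04,0,0],[0,0,0.04,0,0],[0,0,0,0,0]]}}

```text
clock: 19.3
position: [0.5987, -0.311, 0.0415]
tool_rot: [-3.141, -0.0, 1.71]
force: [0.6, -0.4, -0.7]
grip_width: 0.0103
finger_force: 68.3
```

>>> {"method": "jog_arm", "body": {"motion": [[0,0,0.04,0,0],[0,0,0,0,0],[0,0,0,0,0]]}}

```text
clock: 19.6
position: [0.5989, -0.3111, 0.0407]
tool_rot: [3.141, 0.0, 1.71]
force: [0.9, -0.5, 1.5]
grip_width: 0.0104
finger_force: 68.7
```

```bash
python3 - <<'E'
from h import *
s,f=grab("wrist","pics/w10.png",sc=1.4); print(s["clock"],s["position"],s["force"],s["moment"])
E
```

```text
19.6 [ 0.59891726 -0.3111182   0.04067735] [ 0.91611606 -0.46096218  1.49963943] [-0.06474513  0.08535885  0.00574639]
```

View pics/w10.png

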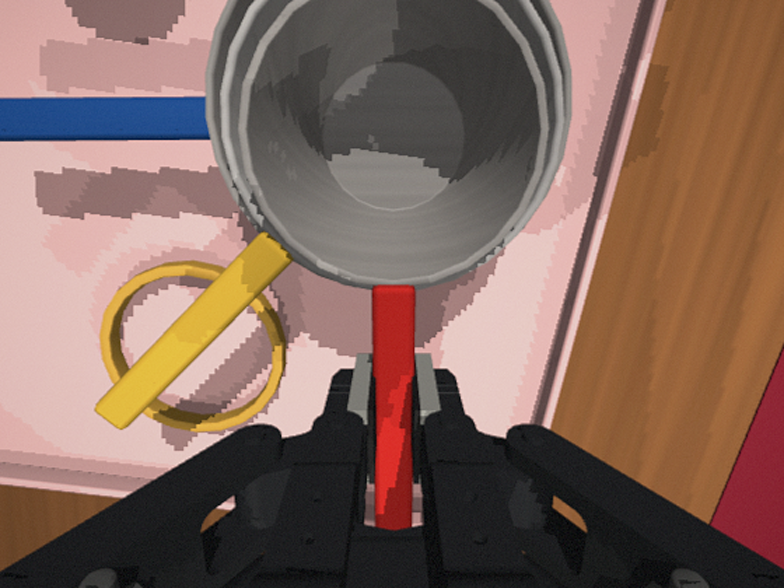

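The picture shows the nest seated concentrically, with blue at left (0–205,118), yellow from (270,245) to (112,415) and red straight down at (393,290–525), spread as a fan. I'll press slightly lower to check it's seated.

>>> {"method": "jog_arm", "body": {"motion": [[0,0,0.03,0,0],[0,0,0,0,0],[0,0,0,0,0]]}}

```text
clock: 19.95
position: [0.599, -0.3116, 0.0401]
tool_rot: [3.141, 0.001, 1.709]
force: [0.3, -3.2, 5.7]
grip_width: 0.0106
finger_force: 69.2
```

Contact came at exactly the predicted home height. I'll ease off and release gently.

>>> {"method": "jog_arm", "body": {"motion": [[0,0,-0.02,0,0],[0,0,0,0,0.08],[0,0,0,0,0.14],[0,0,0,0,0.18],[0,0,0,0,0.22],[0,0,0,0,0.26],[0,0,0,0,0.3],[0,0,0,0,0.3],[0,0,0,0,0.3]], "newtons": 20}}

```text
clock: 20.85
position: [0.5988, -0.311, 0.0402]
tool_rot: [-3.142, 0.0, 1.71]
force: [0.2, -0.5, -0.5]
grip_width: 0.0256
finger_force: 0.0
```

>>> {"method": "jog_arm", "body": {"motion": [[0,0,-0.2,0,0.3],[0,0,-0.5,0,0.3],[0,0,-1,0,0.3],[0,0,-1,0,0.3],[0,0,-1,0,0.3],[0,0,-1,0,0.3],[0,0,-1,0,0.3],[0,0,0,0,0.3]]}}

```text
clock: 21.65
position: [0.6003, -0.3121, 0.2169]
tool_rot: [3.136, 0.004, 1.709]
force: [0.1, -0.5, 0.5]
grip_width: 0.0255
finger_force: 0.0
```

```bash
python3 - <<'E'
from h import *
s,f=grab("wrist","pics/w11.png",sc=1.4); c=cam(f,s); print(s["clock"],s["position"],np.degrees(s["tool_rot"][2]),s["force"])
print("red",handle(f,s,*RED,.061,(230,100,330,260))); print("blue",handle(f,s,*BLUE,.036))
hsv=cv2.cvtColor(f["pixels"],cv2.COLOR_RGB2HSV); m=cv2.inRange(hsv,*YEL)
m=cv2.morphologyEx(m,cv2.MORPH_OPEN,np.ones((6,6),np.uint8))
n,l,st,_=cv2.connectedComponentsWithStats(m); print(st[1:])
k=l==1+np.argmax(st[1:,4]); v,u=np.nonzero(k); P=np.array([toworld(c,a,b,.052)[:2] for a,b in zip(u,v)]); mu=P.mean(0); d=np.linalg.svd(P-mu,full_matrices=False)[2][0]; t=(P-mu)@d
print("yel",np.degrees(np.arctan2(d[1],d[0])),mu+d*t.min(),mu+d*t.max())
# rendered check: predicted points in the picture
E
```

```text
21.65 [ 0.60027564 -0.31209127  0.21693128] 97.93918100705082 [ 0.10322585 -0.53357123  0.46955609]
red (array([ 0.5932, -0.2746]), array([ 0.6055, -0.3605]), np.float64(-81.8), 1175)
blue (array([ 0.5345, -0.239 ]), array([ 0.4627, -0.2495]), np.float64(-171.7), 1065)
[[ 181  130   64   65 1090]]
yel -127.67515190824193 [ 0.56109689 -0.2701116 ] [ 0.51181715 -0.33392931]
```

Measured after release: blue 188.3°, yellow 232.3°, red 278.2°, so the gaps are 44° and 46°. Blue hasn't moved, and red's apparent length matches its home height.

```bash
python3 -c "
from workcell import bot
print(bot.job_done())"
```

```text
the job is handed in; nothing more can be done
None
```

The three pans are nested and the job is handed in: yellow is 44° round from blue and red 46° further the same way, the small pan was lowered fully home, and the big pan did not move.

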